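Find the wobbly key cap on the shortcut keypad and press it home

TASK

One of the four white key caps on the desk keypad is not fully clipped on: press lightly near an edge of the caps until you find the one that rocks, then push that cap straight down at its middle until it is fully home, and let go. Only touch the caps lightly while searching: the three sound keys must not be pushed down most of their stroke. Nothing is to be gripped, lifted or pulled up, and the other things on the desk stay where they are.

Things in the scene. Friction and masses are not known exactly. Their poses are not given: they have to be found in the camera images.
- keypad: grey keypad fixed to the desk, 140 x 140 mm, case top 22 mm above the desk, with four identical square white caps (50 x 50 mm, 14 mm thick, flat, thin blue ring) in a 2 x 2 square, 62 mm pitch, edges parallel to the case. Origin: centre of the underside, x and y along the case's edges. Cap tops stand 46 to 54 mm above the desk; each key is set to its own height, so height does not tell the loose one
- spot_1 (a point): middle of one of the four keys, keypad frame (-31, +31) mm, 50 mm above the desk (the cap's top may be 4 mm higher or lower); the order says nothing about which cap is loose
- spot_2 (a point): the same for the key at keypad (-31, -31) mm
- spot_3 (a point): the same for the key at keypad (+31, +31) mm
- spot_4 (a point): the same for the key at keypad (+31, -31) mm
- lean_x (a joint): rocking of the loose cap (wherever it is) about the keypad's x direction, rad, 0 = level. Pressed with 1 to 6 N about 16 mm off its middle, this cap rocks about 0.1 rad, and levels itself when let go; sound caps go straight down wherever pressed
- lean_y (a joint): the same about the keypad's y direction
- seat (a joint): how far the loose cap has gone onto its seat, m: about 0 at the start, 0.003 fully home, negative = pulled up. Pressed at its middle it first sinks 6 mm with its spring, then at about 12 N (up to 20 N if off-centre) goes 3 mm farther into its seat, stays there by friction and no longer rocks
- press_loose (a joint): stroke of the key under the loose cap, m: 0 up, 0.006 bottom
- press_1 (a joint): stroke of one of the sound keys (its number is not that of a spot), m: 0 up, 0.006 bottom. All keys are sprung: 1 N starts them, 1.6 N more per mm, 10.6 N at the bottom; they spring back. Sound keys must stay under 0.005
- press_2 (a joint): the same for another sound key
- press_3 (a joint): the same for the third sound key
- mug: coral mug, 81 x 111 x 100 mm, loose, bystander; origin at the centre of its underside
- mouse: white computer mouse, 105 x 58 x 34 mm, loose, bystander; origin at the centre of its underside
- eraser: blue and white eraser, 21 x 44 x 12 mm, loose, bystander near the keypad; origin at the centre of its underside
- sticky_pad: yellow pad of sticky notes, 75 x 75 x 11 mm, loose, bystander near the keypad; origin at the centre of its underside
- marker: white and black marker pen, 17 x 135 x 16 mm, loose, bystander in front of the keypad; origin at the centre of its underside

How it is judged:
On the way, in this order (a step that is already met when the one before it is completed fails the run):
1. the loose cap is rocked by a press near its edge (more than 0.04 rad) before it is seated (value of joint seat below 0.0015 m and (value of joint any of lean_x, lean_y above 0.04 rad or value of joint any of lean_x, lean_y below -0.04 rad)), for 0.05 s.
2. the loose cap is pushed onto its seat (value of joint seat above 0.0024 m), for 0.1 s.
At the end, for the whole second after the job is handed in: the loose cap is home (at least 2.4 of its 3 mm), level within 0.03 rad, and all four keys have sprung back up (within 1 mm) (value of joint seat above 0.0024 m and value of joint lean_x between -0.03 and 0.03 rad and value of joint lean_y between -0.03 and 0.03 rad and value of joint each of press_loose, press_1, press_2, press_3 below 0.001 m); the robot touches nothing.
It fails at once if a sound key is pushed down most of its stroke (more than 5 of 6 mm) (value of joint any of press_1, press_2, press_3 above 0.005 m).
It fails at once if the loose cap is pulled up (more than 1.5 mm) (value of joint seat below -0.0015 m).
It fails at once if a bystander is moved or lifted by more than 20 mm (distance of any of mug, mouse, eraser, sticky_pad, marker from where it was at the start of the episode above 0.02 m).
It also fails if it takes over 51 s, if anything falls off the work surface, if the arm or the gripper's body presses on something with over 40 N, if the wrist force passes 120 N, or if a joint passes its speed limit or range.

ROBOT

A 6-joint arm with a two-finger parallel gripper is mounted at the origin on a cart in front of the work surface, level with it; the furniture and walls round the work are solid. World frame = base frame: x ahead of the robot, y to its left, z up, the work surface at z = 0. Lengths are in m, angles in rad, forces in N, time in s.
With the tool pointing down it reaches from about 0.3 to 0.85 m from the base axis. Payload 4.2 kg.
Tool frame: the origin (TCP) lies at the very end of the fingers, on their centre line; the grasp point (between the pads) lies 19 mm behind it; z points along the fingers, y is the line along which they close (so a half turn about z gives the same grasp; the last joint's range is limited). The gripper opens to 91 mm and grips with 3 to 60 N. Pads are 32 mm wide; open, the fingers measure 118 mm over their backs; the gripper's body (76 mm by 178 mm) begins 60 mm behind the grasp point.
Start: joints at [1.261, 0.32, 1.565, -0, 1.257, -0.02], TCP at [0.164, 0.551, 0.214] pointing down, gripper open.
Joint ranges: [-3.11, 3.11], [-0.84, 2.01], [0.21, 2.61], [-1.34, 4.49], [0.05, 2.63], [-2.56, 2.56]. Speed limits (rad/s): [2.57, 2.57, 3.14, 3.14, 3.14, 3.14].

INTERFACE

Orientations are given as a rotation vector (axis times angle).
In Python, from workcell import get_obs, capture, camera_info, hand_in gives the robot as it stands.
- The arm moves only by the tool arm_command, never from a script. Its argument "plan" is a list that holds one entry, the list of rows, each a list of 5 numbers: the closure, from -1 (fully open) to 1 (shut), so that 0 is half open, then the shift along the tool's x, y, z in units of 0.4 m (1.0 is 0.4 m), then the turn about the tool's z in units of 2 rad (1.0 is 2 rad). In form: [[[fingers, tx, ty, tz, yaw], ...]]. A call has 1 to 20 rows; each row shifts and turns the commanded pose from where the row before left it, along the tool's axes as they then stand; what a row does not reach is not made up. A row lasts 1/10 s, in which the tool goes at most 50 mm and 8.59 degrees, less where a joint would pass 70% of its speed; a pose out of reach is approached as far as the arm can. A call with a number of a shift or a turn outside -1 to 1 is refused whole. A call with a gripper value outside its range is refused whole. The fingers move at their own pace and stop on an object; "grip_force" is the grip in N (left out, the last holds). Time passes only in rows, so rows that do not move let the fingers close. It gives the time, the measured TCP pose, the force, the opening and the grip force at its end, in the units of the state.
- get_obs(): the state, without advancing time (a new reading comes with each control period).
- capture(name): name is "side" or "top" or "wrist"; returns the picture (384x512x3 uint8, red, green, blue); there is no depth.
- camera_info(name): a dict with "intrinsics" (3x3 intrinsics, pixels), "xyz" and "attitude" of the camera in the world. Camera axes: x right, y down, z forward; pixel columns grow to the right and rows downward; lengths in m; the calibration is good to about 2 mm. A picture is of the moment at which its call begins: read the wrist's pose just before it. camera_info takes no time and is no camera call; for the wrist camera it gives the pose at the moment of the call.
- hand_in(): hands the job in; it is judged then, once.
The state is a dict: "clock": time; "qpos": joint angles; "qd": joint speeds; "effort": joint torques, N m; "ee_pos": TCP position; "eef_rot": TCP orientation; "ft_force": force on the tool from outside, world axes, zero at the start; "wrist_torque": the same for the moment, N m; "gripper_width": finger opening in m; "finger_force": force on a finger pad.
Only numpy, scipy, OpenCV 4.12 (cv2) and the standard library are available. Lean on these libraries where they do the work, as an engineer would, in place of code of your own. Each camera call takes 0.05 s, during which the arm holds its last target. There are 200 camera calls.

## Working session

There is one attempt and no reset: what is moved stays moved. The work goes in short steps, Python scripts to look and compute and a tool call to move; the robot and the scene stay as the last step left them, time stands still between calls to the robot, and variables do not carry over. Pictures are saved under pics/ and viewed, at most 10 in all, crops included, and the job is handed in when it is done.

Besides the shell and the picture viewer there is one more tool, called after "Request:" by a JSON object that holds its "fn" and its "kwargs". arm_command: Moves the arm, as the interface text tells. Its arguments: {"type":"object","properties":{"plan":{"type":"array","items":{"type":"array","items":{"type":"array","items":{"type":"number","minimum":-1,"maximum":1}}}},"grip_force":{"type":"number"}},"required":["plan"]}

```bash
mkdir -p pics
python3 - <<'E'
from workcell import *
import cv2
for n in ("top","side"):
    cv2.imwrite(f"pics/{n}0.png",capture(n)[:,:,::-1]); print(n,camera_info(n))
o=get_obs();print(o)
E
```

```text
top {'intrinsics': array([[452.46126007,   0.        , 248.33567421],
       [  0.        , 452.46126007, 195.39749096],
       [  0.        ,   0.        ,   1.        ]]), 'xyz': array([ 0.44279625, -0.14784828,  1.10486928]), 'attitude': array([-2.14071999,  2.13239331, -0.17107729])}
side {'intrinsics': array([[475.07498937,   0.        , 260.7186198 ],
       [  0.        , 475.07498937, 194.09742637],
       [  0.        ,   0.        ,   1.        ]]), 'xyz': array([0.27555862, 0.6392053 , 0.70453985]), 'attitude': array([-0.54241421,  2.6283361 , -1.29704931])}
{'clock': 0.1, 'qpos': array([ 1.26099134e+00,  3.20221514e-01,  1.56553633e+00, -2.93300227e-05,
        1.25737390e+00, -2.00163714e-02]), 'qd': array([ 0.00110396, -0.00157622, -0.00267588, -0.00068966, -0.00154408,
       -0.0009181 ]), 'effort': array([ 1.40964839e-03, -4.13335598e+01, -2.32508075e+01,  7.29282643e-02,
        4.21642209e-02, -2.67027036e-05]), 'ee_pos': array([0.16419031, 0.55060434, 0.21321609]), 'eef_rot': array([-4.53561063e-01, -3.10845081e+00,  2.39181416e-03]), 'ft_force': array([-0.01397583, -0.60462055,  0.09233226]), 'wrist_torque': array([ 0.01493863, -0.00336154, -0.02971431]), 'finger_force': 0.0, 'gripper_width': 0.09115275622122443}
```

View pics/top0.png

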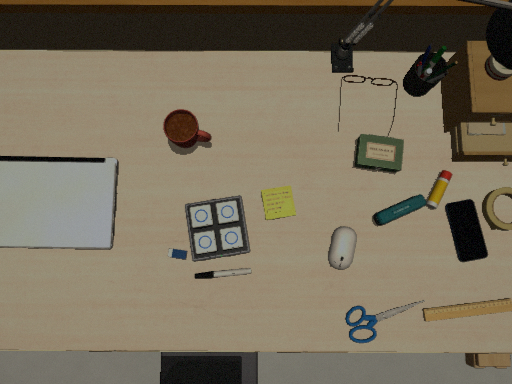

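The keypad is at about (217,228). The eraser is at (178,254), the marker at (223,273), the pad at (279,202) and the mug at (183,130). Next I'll enlarge the keypad area.

```bash
cat > h.py <<'E'
from workcell import *
import cv2, numpy as np
from scipy.spatial.transform import Rotation as R
def ray(n,uv,z,ci=None):
    c=ci or camera_info(n); d=R.from_rotvec(c['attitude']).as_matrix()@np.linalg.inv(c['intrinsics'])@[uv[0],uv[1],1]
    return c['xyz']+d*(z-c['xyz'][2])/d[2]
E
python3 - <<'E'
from h import *
im=cv2.imread("pics/top0.png")
cv2.imwrite("pics/crop.png",cv2.resize(im[180:290,160:310],None,fx=5,fy=5,interpolation=cv2.INTER_CUBIC))
h=cv2.cvtColor(im,cv2.COLOR_BGR2HSV)
m=cv2.inRange(h,(95,50,60),(125,255,255)); m[:195]=0;m[262:]=0;m[:,:188]=0;m[:,248:]=0
m=cv2.morphologyEx(m,cv2.MORPH_CLOSE,np.ones((3,3)))
n,l,s,c=cv2.connectedComponentsWithStats(m)
for i in range(1,n):
    if s[i,4]>15: print(s[i],c[i],ray("top",s[i,:2]+(s[i,2:4]-1)/2,.05))
print(R.from_rotvec(get_obs()['eef_rot']).as_matrix())
E
```

```text
[221 205  13  13  51] [227.37254902 211.25490196] [ 0.57721871 -0.09583592  0.05      ]
[195 209  13  13  53] [200.98113208 215.16981132] [ 0.56753102 -0.03494928  0.05      ]
[225 231  13  14  54] [230.61111111 237.48148148] [ 0.51512894 -0.1058637   0.05      ]
[198 236  14  13  54] [204.77777778 241.87037037] [ 0.50445331 -0.0443961   0.05      ]
[[-9.58306890e-01  2.85740631e-01 -4.42652816e-04]
 [ 2.85740974e-01  9.58305756e-01 -1.47432135e-03]
 [ 2.92322720e-06 -1.53933636e-03 -9.99998815e-01]]
```

View pics/crop.png

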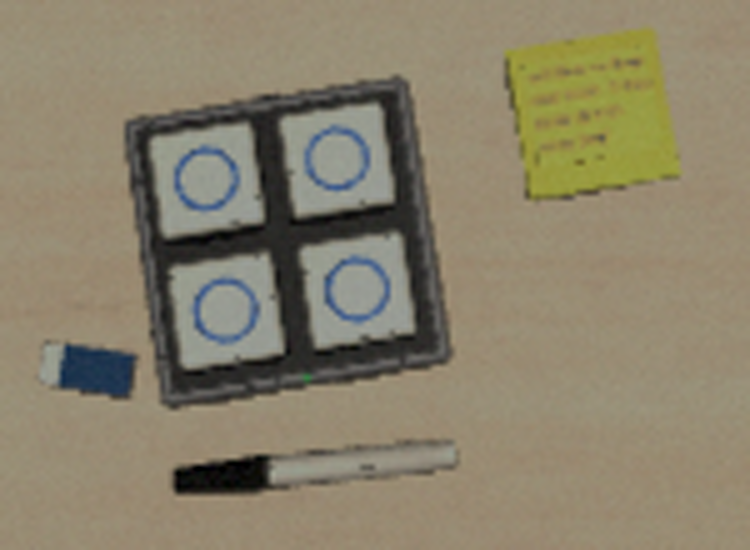

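Request:
{"fn": "arm_command", "kwargs": {"plan": [[[1, 0, 0, 0, -0.0745], [1, 0, 0, 0, -0.0745], [1, 0, 0, 0, -0.0745], [1, -0.0483, -0.0958, 0, 0], [1, -0.0483, -0.0958, 0, 0], [1, -0.0483, -0.0958, 0, 0], [1, -0.0483, -0.0958, 0, 0], [1, -0.0483, -0.0958, 0, 0], [1, -0.0483, -0.0958, 0, 0], [1, -0.0483, -0.0958, 0, 0], [1, -0.0483, -0.0958, 0, 0], [1, -0.0483, -0.0958, 0, 0], [1, -0.0483, -0.0958, 0, 0], [1, -0.0483, -0.0958, 0, 0], [1, -0.0483, -0.0958, 0, 0], [1, -0.0483, -0.0958, 0, 0], [1, -0.0483, -0.0958, 0, 0], [1, -0.0483, -0.0958, 0, 0], [1, -0.0483, -0.0958, 0, 0]]], "grip_force": 5}}

```text
clock: 2.0
ee_pos: [0.5662, -0.0078, 0.2135]
eef_rot: [0.246, -3.131, -0.001]
ft_force: [0.4, 0.6, 0.1]
gripper_width: 0.0005
finger_force: 0.0
```

Run:
```python
from h import *
a=capture("wrist");ci=camera_info("wrist")
cv2.imwrite("pics/w1.png",a[:,:,::-1])
o=get_obs();print(o['ee_pos'],o['gripper_width'],o['ft_force']);print(R.from_rotvec(o['eef_rot']).as_matrix().round(4));print(ci)
np.save("ci1.npy",ci,allow_pickle=True)
```

```text
[ 0.5702667  -0.01304831  0.21317682] 0.0005903038332693692 [ 4.59226303 -3.32680009 -0.12309068]
[[-0.9881 -0.1536  0.0036]
 [-0.1536  0.9881 -0.0048]
 [-0.0028 -0.0053 -1.    ]]
{'intrinsics': array([[268.80159838,   0.        , 256.81261817],
       [  0.        , 268.80159838, 191.45992614],
       [  0.        ,   0.        ,   1.        ]]), 'xyz': array([ 0.49635776, -0.02192061,  0.38402819]), 'attitude': array([1.9170824 , 2.23869959, 0.29816255])}
```

View pics/w1.png

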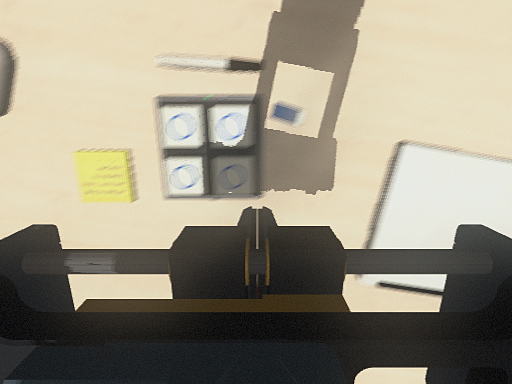

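The wrist view shows the caps at (181,125), (229,125), (183,176) and (231,176). The shut fingertip, at (257,208), tapers to about 15–20 mm wide. I'll go above the outer edge of the far-left cap.

Request:
{"fn": "arm_command", "kwargs": {"plan": [[[1, 0.0175, 0, 0.0765, 0], [1, 0, 0, 0.0765, 0], [1, 0, 0, 0.0765, 0], [1, 0, 0, 0.0765, 0], [1, 0, 0, 0.06, 0], [1, 0, 0, 0.01, 0], [1, 0, 0, 0, 0], [1, 0, 0, 0, 0], [1, 0, 0, 0, 0]]]}}

```text
clock: 2.95
ee_pos: [0.5598, -0.0072, 0.065]
eef_rot: [-0.247, 3.129, -0.0]
ft_force: [0.4, 0.8, -0.3]
gripper_width: 0.0003
finger_force: 0.0
```

Request:
{"fn": "arm_command", "kwargs": {"plan": [[[1, 0, 0, 0.005, 0], [1, 0, 0, 0, 0], [1, 0, 0, 0, 0]]]}}

```text
clock: 3.25
ee_pos: [0.5588, -0.0072, 0.0618]
eef_rot: [-0.247, 3.131, 0.0]
ft_force: [-0.6, -0.6, 0.1]
gripper_width: 0.0003
finger_force: 0.0
```

Request:
{"fn": "arm_command", "kwargs": {"plan": [[[1, -0.01, -0.017, 0.0, 0], [1, 0, 0, 0.013, 0], [1, 0, 0, 0, 0], [1, 0, 0, 0, 0]]]}}

```text
clock: 3.65
ee_pos: [0.5634, -0.0134, 0.0559]
eef_rot: [0.246, -3.131, -0.0]
ft_force: [0.4, -0.1, -0.3]
gripper_width: 0.0004
finger_force: 0.0
```

Request:
{"fn": "arm_command", "kwargs": {"plan": [[[1, 0, 0, 0.005, 0], [1, 0, 0, 0, 0], [1, 0, 0, 0, 0]]]}}

```text
clock: 3.95
ee_pos: [0.5637, -0.0132, 0.0543]
eef_rot: [0.247, -3.132, -0.0]
ft_force: [0.0, -0.4, 0.5]
gripper_width: -0.0
finger_force: 0.0
```

Request:
{"fn": "arm_command", "kwargs": {"plan": [[[1, 0, 0, 0.005, 0], [1, 0, 0, 0, 0], [1, 0, 0, 0, 0]]]}}

```text
clock: 4.25
ee_pos: [0.5637, -0.0133, 0.0523]
eef_rot: [0.247, -3.132, -0.0]
ft_force: [-0.2, 0.4, -0.6]
gripper_width: 0.0006
finger_force: 0.0
```

Request:
{"fn": "arm_command", "kwargs": {"plan": [[[1, 0, 0, 0.005, 0], [1, 0, 0, 0, 0], [1, 0, 0, 0, 0]]]}}

```text
clock: 4.55
ee_pos: [0.5637, -0.0133, 0.0503]
eef_rot: [0.247, -3.132, -0.0]
ft_force: [-0.3, -1.0, 0.2]
gripper_width: 0.0006
finger_force: 0.0
```

Request:
{"fn": "arm_command", "kwargs": {"plan": [[[1, 0, 0, 0.005, 0], [1, 0, 0, 0, 0], [1, 0, 0, 0, 0]]]}}

```text
clock: 4.85
ee_pos: [0.5638, -0.0132, 0.0484]
eef_rot: [-0.247, 3.132, 0.0]
ft_force: [-0.3, -0.4, 0.8]
gripper_width: 0.0008
finger_force: 0.4
```

Request:
{"fn": "arm_command", "kwargs": {"plan": [[[1, 0, 0, 0.0025, 0], [1, 0, 0, 0, 0], [1, 0, 0, 0, 0]]]}}

```text
clock: 5.15
ee_pos: [0.5638, -0.0132, 0.0474]
eef_rot: [-0.247, 3.132, 0.0]
ft_force: [0.0, 0.7, 1.8]
gripper_width: 0.0004
finger_force: 0.9
```

Request:
{"fn": "arm_command", "kwargs": {"plan": [[[1, 0, 0, 0.0025, 0], [1, 0, 0, 0, 0], [1, 0, 0, 0, 0]]]}}

```text
clock: 5.45
ee_pos: [0.5638, -0.0132, 0.0465]
eef_rot: [-0.247, 3.132, 0.0]
ft_force: [-0.5, 2.1, 3.2]
gripper_width: 0.0005
finger_force: 1.7
```

Run:
```python
from h import *
def crop(n,p,s=60,f=4):
    a=capture(n);c=camera_info(n)
    q=R.from_rotvec(c['attitude']).as_matrix().T@(np.array(p)-c['xyz']);q=c['intrinsics']@q/q[2];u,v=map(int,q[:2])
    return cv2.resize(a[max(v-s,0):v+s,max(u-s,0):u+s,::-1],(480,480),interpolation=cv2.INTER_CUBIC)
cv2.imwrite("pics/p1.png",crop("side",[.541,-.07,.05]))
zs=[]
for i in range(6): zs.append(get_obs()['ft_force'][2]); capture("wrist")
print(np.round(zs,2))
cv2.imwrite("pics/w_FL.png",capture("wrist")[:,:,::-1])
```

```text
[3.   2.5  2.76 3.18 3.32 2.61]
```

View pics/p1.png

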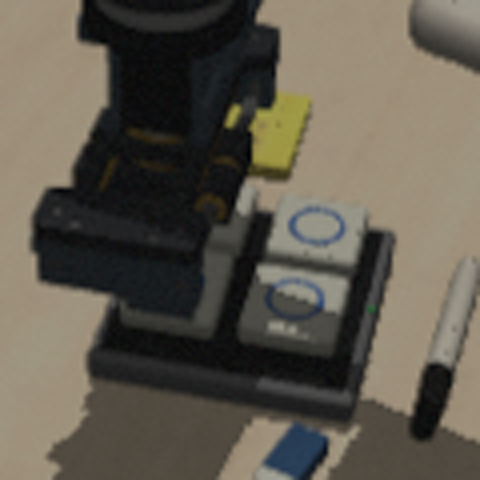

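Run:
```python
from h import *
f=[]
for i in range(6): o=get_obs();f.append(np.r_[o['ft_force'],o['wrist_torque']]); capture("wrist")
print(np.mean(f,0).round(3),np.std(f,0).round(3))
a=cv2.imread("pics/w_FL.png"); print(a.shape)
cv2.imwrite("pics/w_FLc.png",cv2.resize(a[60:240,90:330],None,fx=3,fy=3,interpolation=cv2.INTER_CUBIC))
```

```text
[-0.138  2.352  3.064  0.491  0.047  0.011] [0.511 0.666 0.407 0.014 0.014 0.023]
(384, 512, 3)
```

View pics/w_FLc.png

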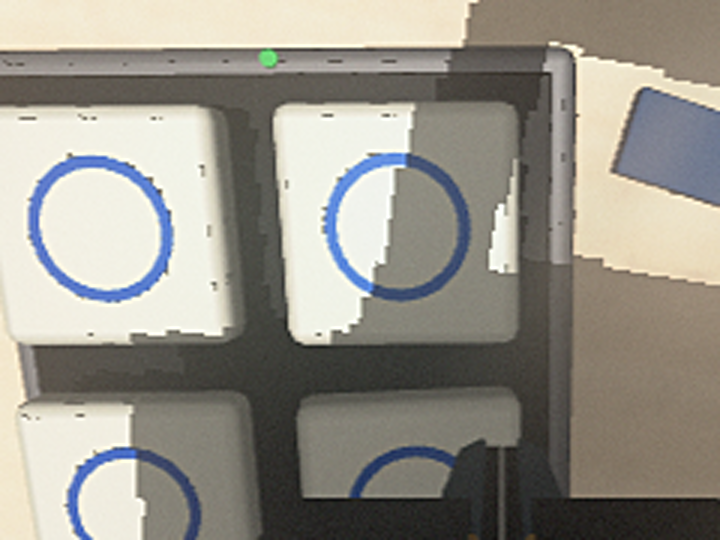

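The far-left cap's near edge slopes compared with its neighbours, and the press gives a sideways force of about 2.4 N. Both suggest it rocks, so I'll lift clear and compare.

Request:
{"fn": "arm_command", "kwargs": {"plan": [[[1, 0, 0, -0.01, 0], [1, 0, 0, 0, 0], [1, 0, 0, 0, 0]]]}}

```text
clock: 6.45
ee_pos: [0.5635, -0.0137, 0.0501]
eef_rot: [0.247, -3.131, 0.001]
ft_force: [-0.2, -0.2, 0.8]
gripper_width: 0.0003
finger_force: 0.1
```

Run:
```python
from h import *
f=[]
for i in range(5): o=get_obs();f.append(np.r_[o['ft_force'],o['wrist_torque']]); a=capture("wrist")[:,:,::-1]
print(np.mean(f,0).round(3))
b=cv2.imread("pics/w_FL.png")
z=lambda a:cv2.resize(a[175:240,170:280],None,fx=5,fy=4.5,interpolation=cv2.INTER_CUBIC)
cv2.imwrite("pics/cmp.png",np.vstack([z(b),z(a)]))
```

```text
[ 0.023  0.257  0.254  0.025  0.003 -0.005]
```

View pics/cmp.png

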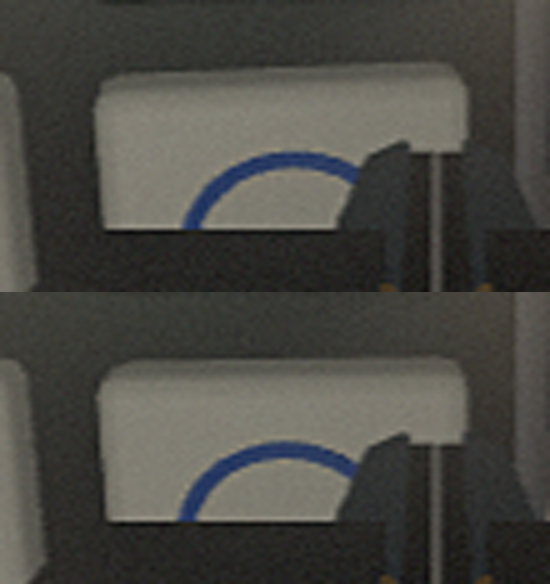

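Released, the edge is level again, so the far-left cap is the loose one. I'll press the edge once more a little firmer, then lift and centre over it.

Request:
{"fn": "arm_command", "kwargs": {"plan": [[[1, 0, 0, 0.0065, 0], [1, 0, 0, 0.006, 0], [1, 0, 0, 0, 0], [1, 0, 0, 0, 0]]]}}

```text
clock: 7.1
ee_pos: [0.5639, -0.0131, 0.0457]
eef_rot: [-0.247, 3.131, 0.0]
ft_force: [-0.3, 1.6, 3.8]
gripper_width: 0.0008
finger_force: 2.2
```

Request:
{"fn": "arm_command", "kwargs": {"plan": [[[1, 0, 0, -0.0375, 0], [1, 0, 0, 0, 0], [1, -0.002, -0.054, 0, 0], [1, 0, 0, 0, 0], [1, 0, 0, 0, 0], [1, 0, 0, 0, 0]]]}}

```text
clock: 7.7
ee_pos: [0.5674, -0.0341, 0.0598]
eef_rot: [0.247, -3.131, -0.001]
ft_force: [-0.1, 0.2, -0.4]
gripper_width: 0.0003
finger_force: 0.0
```

Request:
{"fn": "arm_command", "kwargs": {"plan": [[[1, 0, -0.002, 0.02, 0], [1, 0, 0, 0.01, 0], [1, 0, 0, 0.01, 0], [1, 0, 0, 0, 0], [1, 0, 0, 0, 0]]]}}

```text
clock: 8.2
ee_pos: [0.5681, -0.035, 0.0451]
eef_rot: [-0.247, 3.132, 0.0]
ft_force: [-2.7, 0.0, 9.4]
gripper_width: 0.0006
finger_force: 4.2
```

Request:
{"fn": "arm_command", "kwargs": {"plan": [[[1, 0, 0, 0.005, 0], [1, 0, 0, 0, 0], [1, 0, 0, 0, 0]]]}}

```text
clock: 8.5
ee_pos: [0.5681, -0.035, 0.0433]
eef_rot: [-0.247, 3.131, 0.0]
ft_force: [-2.6, -0.3, 9.7]
gripper_width: 0.0002
finger_force: 4.8
```

Request:
{"fn": "arm_command", "kwargs": {"plan": [[[1, 0, 0, 0.005, 0], [1, 0, 0, 0, 0], [1, 0, 0, 0, 0]]]}}

```text
clock: 8.8
ee_pos: [0.5682, -0.035, 0.0418]
eef_rot: [-0.247, 3.131, 0.0]
ft_force: [-2.7, 0.4, 11.9]
gripper_width: 0.0005
finger_force: 6.0
```

Request:
{"fn": "arm_command", "kwargs": {"plan": [[[1, 0, 0, 0.005, 0], [1, 0, 0, 0, 0], [1, 0, 0, 0, 0]]]}}

```text
clock: 9.1
ee_pos: [0.5683, -0.035, 0.0415]
eef_rot: [-0.247, 3.13, -0.0]
ft_force: [-5.6, 0.6, 22.2]
gripper_width: 0.0003
finger_force: 11.1
```

Request:
{"fn": "arm_command", "kwargs": {"plan": [[[1, 0, 0, 0.0035, 0], [1, 0, 0, 0, 0], [1, 0, 0, 0, 0]]]}}

```text
clock: 9.4
ee_pos: [0.5684, -0.0351, 0.0412]
eef_rot: [-0.247, 3.13, -0.0]
ft_force: [-7.2, 1.5, 29.6]
gripper_width: 0.0005
finger_force: 14.8
```

Request:
{"fn": "arm_command", "kwargs": {"plan": [[[1, 0, 0, -0.0165, 0], [1, 0, 0, 0, 0], [1, 0, 0, 0, 0], [1, 0, 0, 0, 0]]]}}

```text
clock: 9.8
ee_pos: [0.5683, -0.035, 0.0439]
eef_rot: [-0.247, 3.131, 0.0]
ft_force: [-0.9, 0.6, 7.3]
gripper_width: 0.0006
finger_force: 3.2
```

Request:
{"fn": "arm_command", "kwargs": {"plan": [[[1, 0, 0, -0.005, 0], [1, 0, 0, 0, 0], [1, 0, 0, 0, 0], [1, 0, 0, 0, 0]]]}}

```text
clock: 10.2
ee_pos: [0.5682, -0.0351, 0.0454]
eef_rot: [-0.247, 3.131, 0.001]
ft_force: [0.2, 1.0, 4.2]
gripper_width: 0.0006
finger_force: 2.1
```

Request:
{"fn": "arm_command", "kwargs": {"plan": [[[1, 0, 0, -0.05, 0], [1, 0, 0, -0.1, 0], [1, 0, 0, -0.1, 0], [1, 0, 0, -0.1, 0], [1, -0.1, 0.1, 0, 0], [1, 0, 0.12, 0, 0], [1, 0, 0.12, 0, 0], [1, 0, 0, 0, 0], [1, 0, 0, 0, 0], [1, 0, 0, 0, 0]]]}}

```text
clock: 11.2
ee_pos: [0.5822, 0.099, 0.1849]
eef_rot: [0.246, -3.131, 0.001]
ft_force: [-0.5, -1.0, -0.1]
gripper_width: 0.0006
finger_force: 0.0
```

Run:
```python
from h import *
a=capture("wrist")[:,:,::-1];t=capture("top")[:,:,::-1]
z=cv2.resize(t[180:290,160:310],(520,384),interpolation=cv2.INTER_CUBIC)
cv2.imwrite("pics/end.png",cv2.resize(np.hstack([a[:,:270],z]),None,fx=1,fy=1))
print(get_obs()['ft_force'])
```

```text
[-0.03546148 -0.46910126  0.03146503]
```

View pics/end.png

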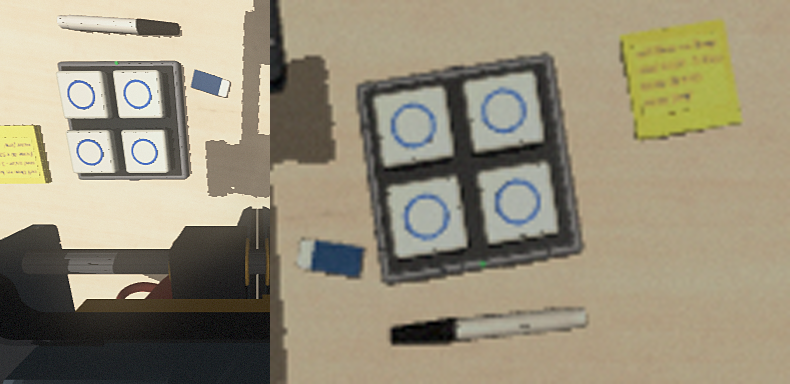

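On release the forces put the cap top about 3 mm lower (50.4 to 47.5 mm). All four caps look level and the bystanders haven't moved.

```bash
python3 -c "from workcell import *;print(hand_in())"
```

```text
the job is handed in; nothing more can be done
None
```

The loose cap was the far-left one (seen from the robot): it rocked under a light edge press, and a push at its middle lowered it about 3 mm onto its seat; I touched no other cap, the arm is clear and the job is handed in, but no verdict was returned.

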